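# Re-rack the press tools in reverse order

## Robot

A 6-joint arm with a two-finger parallel gripper is mounted at the origin on a cart in front of the work surface, level with it; the furniture and walls round the work are solid. World frame = base frame: x ahead of the robot, y to its left, z up, the work surface at z = 0. Lengths are in m, angles in degrees, forces in N, time in s.
With the tool pointing down it reaches from about 0.275 to 0.875 m from the base axis. Payload 12.5 kg.
Tool frame: the origin (TCP) lies on the centre line of the jaws, within the pads' length; the fingertips stand 25 mm ahead of it and the grasp point (between the pads) lies 6 mm ahead of it; z points along the fingers, y is the line along which they close (so a half turn about z gives the same grasp; the last joint's range is limited). The gripper opens to 85 mm and grips with 20 to 120 N. Pads are 22 mm wide; open, the fingers measure 114 mm over their backs; the gripper's body (76 mm by 85 mm) begins 54 mm behind the grasp point. The pads swing forward as they close: fully open they stand 13 mm farther back than shut.
Start: joints at [-71.196, 20.094, 94.641, -0, 65.266, -4.847], TCP at [0.221, -0.504, 0.221] pointing down, gripper open.
Joint ranges: [-157.81, 157.81], [-45, 120.19], [0.68, 151.7], [-89.99, 269.99], [4.06, 180], [-164.3, 164.3]. Speed limits (degrees/s): [127.2, 127.2, 159.86, 180, 180, 180].

## Interface

Orientations are given as a 3x3 rotation matrix whose columns are the frame's x, y, z axes.
In Python, from station import env gives the robot as it stands.
- The arm moves only by the shell command python3 -m creep 'ROWS' [FORCE]. ROWS is JSON, a list of rows, each an object of numbers: "tx", "ty", "tz": the shift along the world's x, y, z in cm; "ax", "ay", "az": the turn, a rotation vector about the world's x, y, z in degrees; "grip": the finger opening in cm, from 0 to 8.54. In form: [{"tx": .., "ty": .., "tz": .., "ax": .., "ay": .., "az": .., "grip": ..}, ...]. A call has 1 to 5 rows; each row is the pose to reach, as a shift and turn from the pose commanded when the call began; what a row does not reach only later rows make up. A row lasts 1/8 s, in which the tool goes at most 62.5 mm and 10.7 degrees, less where a joint would pass 70% of its speed; a pose out of reach is approached as far as the arm can. A call with a gripper value outside its range is refused whole. The fingers move at their own pace and stop on an object; FORCE is the grip in N (left out, the last holds). Time passes only in rows, so rows that repeat a pose let the fingers close. It gives the time, the measured TCP pose, the force, the opening and the grip force at its end, in the units of the state.
- env.read_state(): the state, without advancing time (a new reading comes with each control period).
- env.read_camera(name): name is "scene" or "top" or "wrist"; returns (picture, depth): 384x512x3 uint8, blue, green, red; 384x512 float32, m along the optical axis (not along the pixel's ray), 0 where there is no reading.
- env.camera_params(name): a dict with "fx", "fy", "cx", "cy" (pixels), "dist" ([k1, k2, p1, p2, k3] as OpenCV has them; the pictures are not rectified), "rvec" (rotation vector, rad) and "tvec" (3), from world to camera coordinates, as OpenCV has them. Camera axes: x right, y down, z forward; pixel columns grow to the right and rows downward; lengths in m; the calibration is good to about 2 mm. A picture is of the moment at which its call begins: read the wrist's pose just before it. camera_params takes no time and is no camera call; for the wrist camera it gives the pose at the moment of the call.
- env.job_done(): hands the job in; it is judged then, once.
The state is a dict: "clock": time; "joint_pos": joint angles; "qd": joint speeds; "joint_torque": joint torques, N m; "eef_pos": TCP position; "orientation": TCP orientation; "wrist_force": force on the tool from outside, world axes, zero at the start; "moment": the same for the moment, N m; "grip_width": finger opening in m; "grip_force": force on a finger pad.
Only numpy, scipy, OpenCV 4.12 (cv2) and the standard library are available. Lean on these libraries where they do the work, as an engineer would, in place of code of your own. Each camera call takes 0.05 s, during which the arm holds its last target. There are 200 camera calls.

## Task

Set up the press for the return run: move the four steel press tools from the plywood tool board to the empty grey rack beside it, in the reverse order, so that the tool at the left end of the board comes to the right end of the rack, the second from the left comes second from the right, and so on (left and right as the robot sees them). Stand each tool upright on the middle of the black seat of its pocket, one to a pocket.

Things in the scene. Friction and masses are not known exactly. Their poses are not given: they have to be found in the camera images.
- slim_tall: press tool: the slim, tall one of the four plain turned-steel cylinders, about 28 mm in diameter and 58 mm high, under 0.65 kg; origin at the centre of its underside, z up along its axis. It may be gripped anywhere round its body. Loose; stands on its own seat on the tool board at the start.
- stout_tall: press tool: the stout, tall one of the four plain turned-steel cylinders, about 40 mm in diameter and 52 mm high, under 0.65 kg; origin at the centre of its underside, z up along its axis. It may be gripped anywhere round its body. Loose; stands on its own seat on the tool board at the start.
- stout_low: press tool: the stout, low one of the four plain turned-steel cylinders, about 38 mm in diameter and 40 mm high, under 0.65 kg; origin at the centre of its underside, z up along its axis. It may be gripped anywhere round its body. Loose; stands on its own seat on the tool board at the start.
- slim_low: press tool: the slim, low one of the four plain turned-steel cylinders, about 30 mm in diameter and 36 mm high, under 0.65 kg; origin at the centre of its underside, z up along its axis. It may be gripped anywhere round its body. Loose; stands on its own seat on the tool board at the start.
- seat_slim_tall: round dark steel disc fixed on the tool board, 44 mm in diameter and 6 mm thick, the one under the slim, tall tool at the start; origin at the centre of its underside. It stays there, so it shows the place from which that tool came.
- seat_stout_tall: round dark steel disc fixed on the tool board, 56 mm in diameter and 6 mm thick, the one under the stout, tall tool at the start; origin at the centre of its underside. It stays there, so it shows the place from which that tool came.
- seat_stout_low: round dark steel disc fixed on the tool board, 52 mm in diameter and 6 mm thick, the one under the stout, low tool at the start; origin at the centre of its underside. It stays there, so it shows the place from which that tool came.
- seat_slim_low: round dark steel disc fixed on the tool board, 46 mm in diameter and 6 mm thick, the one under the slim, low tool at the start; origin at the centre of its underside. It stays there, so it shows the place from which that tool came.
- tool_board: plywood board, fixed, 90 mm deep (x, away from the robot, turned up to 0.35 rad) by 284 mm long (y, to the robot's left), 12 mm thick; origin at the centre of its underside. Discs lie on it at x = 0, y = +102, +34, -34, -102 mm, which one where varies; tools stand on them 18 mm above the origin, within 3 mm of centre. It may be left or right of the rack.
- setup_rack: empty grey rack, fixed: plate 90 x 284 x 8 mm, axes and origin as the board's; end cheeks 20 mm high and three ribs (5 mm wide, tops 17.5 mm above the bench) part it into four pockets, open to front and back. Round black 52 mm seats, tops 10 mm above the origin, at x = 0, y = +102, +34, -34, -102 mm. Fingers closing along x, across the row, clear ribs and neighbours.
There are look-alikes about, which are no part of the job. What is shaped like the slim_low but yellow is not meant. What is shaped like the slim_tall but orange is not meant.

How it is judged:
By the outcome, as a careful person would: the job done as asked, in the order asked, and still so for the second after the job is handed in, with the robot touching nothing.
It also fails if it takes over 128 s, if anything falls off the work surface, if the arm or the gripper's body presses on something with over 40 N, if the wrist force passes 120 N, or if a joint passes its speed limit or range.

## Working session

There is one attempt and no reset: what is moved stays moved. The work goes in short steps, Python scripts to look and compute and a shell command to move; the robot and the scene stay as the last step left them, time stands still between calls to the robot, and variables do not carry over. Pictures are saved under pics/ and viewed, at most 14 in all, crops included, and the job is handed in when it is done.

```bash
ls; mkdir -p pics; python3 - <<'E'
from station import env
import cv2,numpy as np
s=env.read_state(); print(s['clock'],s['eef_pos'],np.round(s['orientation'],3).tolist(),s['grip_width'])
for n in ('scene','top'):
    p,d=env.read_camera(n); cv2.imwrite(f'pics/{n}0.png',p); np.savez(f'{n}0.npz',p=p,d=d)
    c=env.camera_params(n); print(n,{k:np.round(v,4).tolist() for k,v in c.items()})
E
```

```text
pics
0.0 [ 0.22055464 -0.50345587  0.22064191] [[0.916, 0.401, -0.0], [0.401, -0.916, 0.001], [0.0, -0.001, -1.0]] 0.08539510775764621
scene {'fx': 452.7162, 'fy': 452.7162, 'cx': 257.7189, 'cy': 194.6916, 'dist': [0.0048, 0.0, 0.0, 0.0, 0.0], 'rvec': [1.9193, -0.8495, 0.5309], 'tvec': [-0.335, 0.2128, 0.8113]}
top {'fx': 355.0872, 'fy': 355.0872, 'cx': 258.4636, 'cy': 190.0829, 'dist': [-0.0422, 0.0, 0.0, 0.0, 0.0], 'rvec': [2.1514, -2.199, 0.0503], 'tvec': [0.006, 0.4719, 0.9912]}
```

View pics/top0.png

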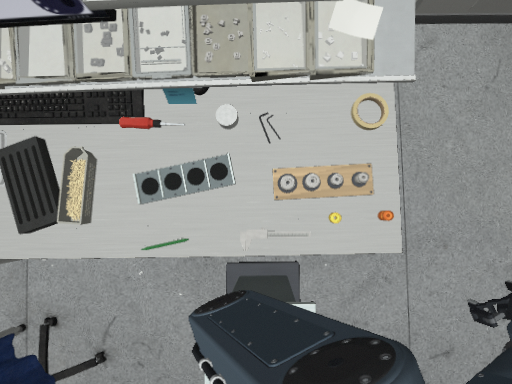

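View pics/scene0.png

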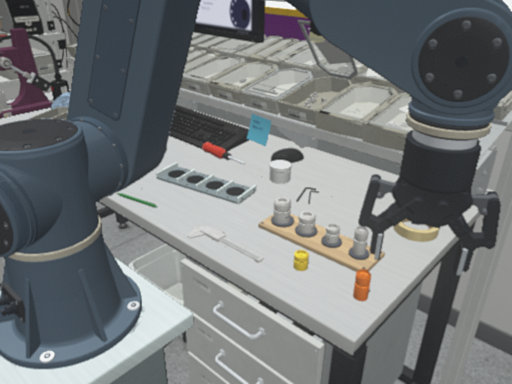

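The top view shows the rack on the left around (185,178), with pockets at (150,186), (173,181), (196,176) and (219,172). The board is on the right around (323,181), with tools at (288,183), (312,181), (336,180) and (361,179). The yellow (335,217) and orange (386,215) look-alikes stand in front of the board. Next I'll measure these with depth.

```bash
cat > h.py <<'E'
import cv2,numpy as np
def Rt(c): return cv2.Rodrigues(np.array(c['rvec'],float))[0],np.array(c['tvec'],float).ravel()
def rays(c,uv):
    K=np.array([[c['fx'],0,c['cx']],[0,c['fy'],c['cy']],[0,0,1]])
    n=cv2.undistortPoints(np.array(uv,float).reshape(-1,1,2),K,np.array(c['dist'],float)).reshape(-1,2)
    return np.c_[n,np.ones(len(n))]
def cloud(c,d):
    R,t=Rt(c); v,u=np.mgrid[:d.shape[0],:d.shape[1]]
    r=rays(c,np.c_[u.ravel(),v.ravel()])
    return ((r*d.reshape(-1,1)-t)@R).reshape(*d.shape,3)
def onz(c,uv,z):
    R,t=Rt(c); r=rays(c,uv)@R; o=-R.T@t
    return o+r*((z-o[2])/r[:,2])[:,None]
E
python3 - <<'E'
from station import env
from h import *
c=env.camera_params('top'); D=np.load('top0.npz'); X=cloud(c,D['d']); ok=D['d']>0
print('bench z',[np.round(X[v,u],4).tolist() for u,v in((250,200),(200,220),(385,190))])
for u,v in((288,183),(312,181),(336,180),(361,179)):
    P=X[v-11:v+12,u-11:u+12].reshape(-1,3); 
    zt=np.percentile(P[:,2],97); Q=P[P[:,2]>zt-.006]; print('tool',(u,v),'top z',zt.round(4),Q.mean(0).round(4),np.ptp(Q,axis=0).round(4),len(Q))
for nm,(u0,v0,u1,v1),z in(('board',(262,155,382,206),.006),('rack',(127,148,243,208),.005)):
    m=np.zeros(ok.shape,bool); m[v0:v1,u0:u1]=1; m&=(X[...,2]>z)&ok
    P=X[m][:,:2].astype(np.float32); print(nm,cv2.minAreaRect(P*1000))
g=cv2.cvtColor(D['p'],cv2.COLOR_BGR2GRAY)
cs=[]
for u,v in((150,186),(173,181),(196,176),(219,172)):
    m=(g[v-12:v+13,u-12:u+13]<50).astype(np.uint8)
    n,l,s,ce=cv2.connectedComponentsWithStats(m); k=1+s[1:,4].argmax(); p=ce[k]+[u-12,v-12]; cs.append(onz(c,[p],.010)[0]); print(p.round(1),s[k,4],cs[-1].round(4))
cs=np.array(cs); print('rack c',cs.mean(0),'yaw',np.degrees(np.arctan2(*( (cs[0]-cs[3])[:2]*[-1,1]))), np.linalg.norm(np.diff(cs,axis=0),axis=1))
E
```

```text
bench z [[0.445, 0.021, 0.0002], [0.3905, 0.1664, -0.0002], [0.4649, -0.3671, 0.0018]]
tool (288, 183) top z 0.0723 [ 0.4859 -0.0827  0.0872] [0.1051 0.0753 0.9547] 112
tool (312, 181) top z 0.0602 [ 0.4894 -0.1494  0.0853] [0.1076 0.1447 0.9669] 106
tool (336, 180) top z 0.0543 [ 0.4936 -0.217   0.0685] [0.1067 0.2081 0.9727] 62
tool (361, 179) top z 0.0743 [ 0.4966 -0.2879  0.0725] [0.0271 0.0269 0.0093] 61
board ((493.2301330566406, -189.76705932617188), (128.34835815429688, 318.7398681640625), 1.435655951499939)
rack ((515.0635986328125, 214.6508331298828), (327.1191711425781, 172.54246520996094), 88.81925201416016)
[149.7 185.7] 207 [0.4921 0.3098 0.01  ]
[172.5 180.8] 214 [0.5048 0.2432 0.01  ]
[195.4 175.8] 217 [0.5176 0.1764 0.01  ]
[218.4 171. ] 220 [0.5299 0.1097 0.01  ]
rack c [0.51108558 0.20978872 0.01      ] yaw 10.692129263771502 [0.06785074 0.06797168 0.06781955]
```

From left to right the board holds stout_tall, stout_low, slim_low and slim_tall. The rack is at yaw +10.7° and the board at about +3°. I'll move above the board for a wrist look.

```bash
python3 -m creep '[{"tx":3.9,"ty":4.5,"az":10},{"tx":7.8,"ty":9,"az":20},{"tx":11.7,"ty":13.5,"az":30},{"tx":15.6,"ty":18,"az":40},{"tx":19.5,"ty":22.5,"az":50}]' 40
python3 -m creep '[{"tx":3.8,"ty":4.6,"az":10,"tz":1.5},{"tx":7.5,"ty":9.2,"az":19.5,"tz":3},{"tx":7.5,"ty":9.2,"az":19.5,"tz":3},{"tx":7.5,"ty":9.2,"az":19.5,"tz":3}]'
python3 - <<'E'
from station import env
from h import *
s=env.read_state(); print(s['clock'],s['eef_pos'],np.round(s['orientation'],3).tolist(),s['joint_pos'],s['wrist_force'])
c=env.camera_params('wrist'); p,d=env.read_camera('wrist'); cv2.imwrite('pics/w1.png',p); np.savez('w1.npz',p=p,d=d,c=c)
print(c)
p,d=env.read_camera('top'); cv2.imwrite('pics/top1.png',p)
E
```

```text
0.1 [ 0.22056532 -0.50348939  0.22071794] [[0.916, 0.401, -0.0], [0.401, -0.916, 0.001], [0.0, -0.001, -1.0]] [-7.11962035e+01  2.01199826e+01  9.46742549e+01  9.97939938e-04
  6.52659435e+01 -4.84754523e+00] [ 0.15148896 -0.67174161  0.22177768]
{'fx': 330.10963760738866, 'fy': 330.10963760738866, 'cx': 255.3527960985296, 'cy': 190.03577804715718, 'dist': array([-0.08288321,  0.        ,  0.        ,  0.        ,  0.        ]), 'rvec': array([-2.43932424,  1.59463122,  0.21311701]), 'tvec': array([-0.54910564, -0.0333552 ,  0.37846084])}invalid input at $[0]: expected keys tx, ty, tz, ax, ay, az, grip
invalid input at $[0]: expected keys tx, ty, tz, ax, ay, az, grip
```

View pics/w1.png

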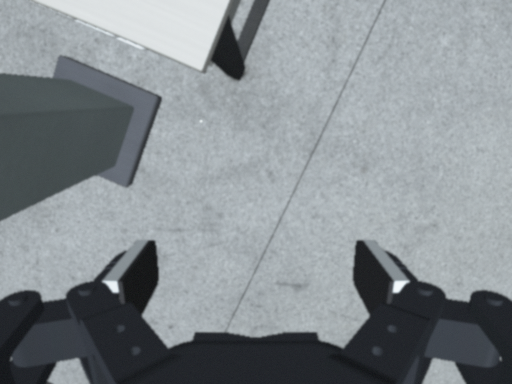

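The moves were refused because every key is required, so the arm hasn't moved. The wrist view shows only floor, with a table corner at (205,70). Resending with all the keys.

```bash
python3 -m creep '[{"tx":3.9,"ty":4.5,"tz":0,"ax":0,"ay":0,"az":10,"grip":8.5},{"tx":7.8,"ty":9,"tz":0,"ax":0,"ay":0,"az":20,"grip":8.5},{"tx":11.7,"ty":13.5,"tz":0,"ax":0,"ay":0,"az":30,"grip":8.5},{"tx":15.6,"ty":18,"tz":0,"ax":0,"ay":0,"az":40,"grip":8.5},{"tx":19.5,"ty":22.5,"tz":0,"ax":0,"ay":0,"az":50,"grip":8.5}]' 40
python3 -m creep '[{"tx":3.8,"ty":4.6,"tz":1.5,"ax":0,"ay":0,"az":10,"grip":8.5},{"tx":7.5,"ty":9.2,"tz":3,"ax":0,"ay":0,"az":19.5,"grip":8.5},{"tx":7.5,"ty":9.2,"tz":3,"ax":0,"ay":0,"az":19.5,"grip":8.5},{"tx":7.5,"ty":9.2,"tz":3,"ax":0,"ay":0,"az":19.5,"grip":8.5}]'
python3 - <<'E'
from station import env
from h import *
s=env.read_state(); print(s['clock'],s['eef_pos'],np.round(s['orientation'],3).tolist(),s['joint_pos'],s['wrist_force'])
c=env.camera_params('wrist'); p,d=env.read_camera('wrist'); cv2.imwrite('pics/w2.png',p); np.savez('w2.npz',p=p,d=d)
import json; json.dump({k:np.array(v).tolist() for k,v in c.items()},open('w2.json','w'))
E
```

```text
clock: 0.82
eef_pos: [0.4167, -0.2772, 0.2213]
orientation: [[0.276, 0.961, 0.0], [0.961, -0.276, -0.0], [-0.0, 0.0, -1.0]]
wrist_force: [0.7, -0.7, -0.1]
grip_width: 0.0849
grip_force: 0.0
clock: 1.32
eef_pos: [0.4903, -0.1869, 0.2508]
orientation: [[-0.054, 0.999, -0.001], [0.999, 0.054, 0.0], [0.0, -0.001, -1.0]]
wrist_force: [0.0, -0.4, -0.2]
grip_width: 0.0852
grip_force: 0.0
1.325 [ 0.49027834 -0.1868786   0.25079874] [[-0.054, 0.999, -0.001], [0.999, 0.054, 0.0], [0.0, -0.001, -1.0]] [-2.59412987e+01  1.57468716e+01  9.62786287e+01 -1.72817417e-02
  6.80167586e+01 -2.90524570e+01] [ 0.02929627 -0.35605083 -0.20099008]
```

View pics/w2.png

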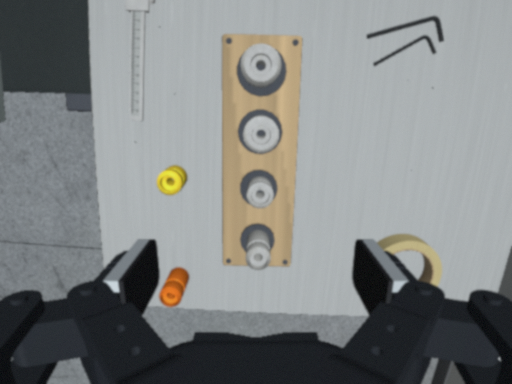

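The wrist view shows the board with tool tops at (261,65) stout_tall, (261,133) stout_low, (261,192) slim_low and (258,257) slim_tall. The yellow (171,180) and orange (174,287) ones are clear to the side. Next I'll locate each tool accurately.

```bash
python3 - <<'E'
from station import env
from h import *
import json
c=json.load(open('w2.json')); D=np.load('w2.npz'); X=cloud(c,D['d']); hs=cv2.cvtColor(D['p'],cv2.COLOR_BGR2HSV)
print('bench',X[150,350],X[230,200])
cs=[]
for nm,u,v,z in(('stout_tall',261,65,.070),('stout_low',261,133,.058),('slim_low',261,192,.054),('slim_tall',258,257,.076)):
    P=X[v-32:v+33,u-32:u+33].reshape(-1,3); Q=P[(abs(P[:,2]-z)<.005)]
    (x,y),r=cv2.minEnclosingCircle(Q[:,:2].astype(np.float32)*1000)
    a=np.percentile(Q[:,:2],[1,99],axis=0)
    print(nm,'z',np.median(Q[:,2]).round(4),'circ',round(x,1),round(y,1),round(2*r,1),'mid',(a.mean(0)*1000).round(1),(np.ptp(a,axis=0)*1000).round(1)); cs.append(a.mean(0))
cs=np.array(cs); f=np.polyfit(cs[:,1],cs[:,0],1); print('yaw',-np.degrees(np.arctan(f[0])))
w=(hs[...,1]>60)&(abs(X[...,2]-.012)<.005); w[:, :215]=0; w[:,310:]=0
print('board',cv2.minAreaRect(X[w][:,:2].astype(np.float32)*1000))
E
```

```text
bench [ 6.06681798e-01 -1.71892332e-01 -5.35740182e-05] [ 4.23029363e-01 -2.87721522e-01 -3.16386802e-04]
stout_tall z 0.0693 circ 490.0 -85.5 40.1 mid [490.  -84.9] [37.4 36.2]
stout_low z 0.0571 circ 494.4 -154.2 38.0 mid [ 494.4 -154.3] [35.6 36.1]
slim_low z 0.0522 circ 497.2 -221.8 30.2 mid [ 497.5 -221.8] [28.9 28.5]
slim_tall z 0.0731 circ 498.9 -288.2 27.6 mid [ 498.4 -288.2] [25.3 25.1]
yaw 2.4117897512724418
board ((494.9224548339844, -187.8485565185547), (87.435546875, 280.67529296875), 1.772828221321106)
```

```bash
python3 -m creep '[{"tx":0,"ty":5,"tz":-4,"ax":0,"ay":0,"az":0,"grip":8.5},{"tx":0,"ty":9,"tz":-8,"ax":0,"ay":0,"az":0,"grip":8.5},{"tx":0,"ty":10.1,"tz":-12.5,"ax":0,"ay":0,"az":0,"grip":8.5},{"tx":0,"ty":10.1,"tz":-13,"ax":0,"ay":0,"az":0,"grip":8.5},{"tx":0,"ty":10.1,"tz":-13,"ax":0,"ay":0,"az":0,"grip":8.5}]' 60
```

```text
clock: 2.0
eef_pos: [0.491, -0.0871, 0.1221]
orientation: [[-0.053, 0.999, 0.001], [0.999, 0.053, -0.0], [-0.0, 0.001, -1.0]]
wrist_force: [-0.5, -0.5, 1.0]
grip_width: 0.0845
grip_force: 0.0
```

```bash
python3 -m creep '[{"tx":-0.1,"ty":0.15,"tz":-3,"ax":0,"ay":0,"az":0,"grip":8.5},{"tx":-0.1,"ty":0.15,"tz":-5.5,"ax":0,"ay":0,"az":0,"grip":8.5},{"tx":-0.1,"ty":0.15,"tz":-7,"ax":0,"ay":0,"az":0,"grip":8.5},{"tx":-0.1,"ty":0.15,"tz":-7.3,"ax":0,"ay":0,"az":0,"grip":8.5},{"tx":-0.1,"ty":0.15,"tz":-7.3,"ax":0,"ay":0,"az":0,"grip":8.5}]' 60
python3 -m creep '[{"tx":0,"ty":0,"tz":0,"ax":0,"ay":0,"az":0,"grip":3},{"tx":0,"ty":0,"tz":0,"ax":0,"ay":0,"az":0,"grip":3},{"tx":0,"ty":0,"tz":0,"ax":0,"ay":0,"az":0,"grip":3},{"tx":0,"ty":0,"tz":0,"ax":0,"ay":0,"az":0,"grip":3},{"tx":0,"ty":0,"tz":0,"ax":0,"ay":0,"az":0,"grip":3}]' 60
```

```text
clock: 2.62
eef_pos: [0.4902, -0.0847, 0.049]
orientation: [[-0.055, 0.999, 0.001], [0.999, 0.055, -0.0], [-0.0, 0.001, -1.0]]
wrist_force: [-0.6, -1.0, -0.5]
grip_width: 0.0852
grip_force: 0.0
clock: 3.25
eef_pos: [0.4897, -0.0843, 0.049]
orientation: [[-0.055, 0.998, 0.0], [0.998, 0.055, -0.0], [-0.0, 0.0, -1.0]]
wrist_force: [-4.4, 0.9, 10.5]
grip_width: 0.0363
grip_force: 58.7
```

```bash
python3 -m creep '[{"tx":0,"ty":0,"tz":2,"ax":0,"ay":0,"az":0,"grip":3},{"tx":0,"ty":0,"tz":6,"ax":0,"ay":0,"az":0,"grip":3},{"tx":0,"ty":1,"tz":11,"ax":0,"ay":0,"az":0,"grip":3},{"tx":1.3,"ty":5,"tz":14,"ax":0,"ay":0,"az":2.6,"grip":3},{"tx":2.6,"ty":9,"tz":16,"ax":0,"ay":0,"az":5,"grip":3}]' 60
python3 -m creep '[{"tx":0.7,"ty":5.5,"tz":1.5,"ax":0,"ay":0,"az":2.6,"grip":3},{"tx":1.4,"ty":9.5,"tz":3,"ax":0,"ay":0,"az":2.6,"grip":3},{"tx":1.4,"ty":10.5,"tz":3,"ax":0,"ay":0,"az":2.6,"grip":3},{"tx":1.4,"ty":10.5,"tz":3,"ax":0,"ay":0,"az":2.6,"grip":3},{"tx":1.4,"ty":10.5,"tz":3,"ax":0,"ay":0,"az":2.6,"grip":3}]' 60
python3 - <<'E'
from station import env
from h import *
s=env.read_state(); print(s['clock'],s['eef_pos'],s['wrist_force'],s['qd'].round(1))
c=env.camera_params('wrist'); p,d=env.read_camera('wrist'); cv2.imwrite('pics/w3.png',p); np.savez('w3.npz',p=p,d=d)
import json; json.dump({k:np.array(v).tolist() for k,v in c.items()},open('w3.json','w'))
X=cloud(c,d); hs=cv2.cvtColor(p,cv2.COLOR_BGR2GRAY)
E
```

```text
clock: 3.88
eef_pos: [0.5157, 0.0067, 0.2094]
orientation: [[-0.142, 0.99, 0.001], [0.99, 0.142, -0.0], [-0.0, 0.001, -1.0]]
wrist_force: [1.2, -0.5, -6.2]
grip_width: 0.0359
grip_force: 61.6
clock: 4.5
eef_pos: [0.5292, 0.1097, 0.2375]
orientation: [[-0.186, 0.983, -0.001], [0.983, 0.186, -0.0], [-0.0, -0.002, -1.0]]
wrist_force: [0.2, -1.4, -4.9]
grip_width: 0.0358
grip_force: 61.5
4.5 [0.52923677 0.10968091 0.2374951 ] [ 0.20834142 -1.40523327 -4.94108443] [-0.3 -0.1 -0.3  0.1  0.   0.1]
```

View pics/w3.png

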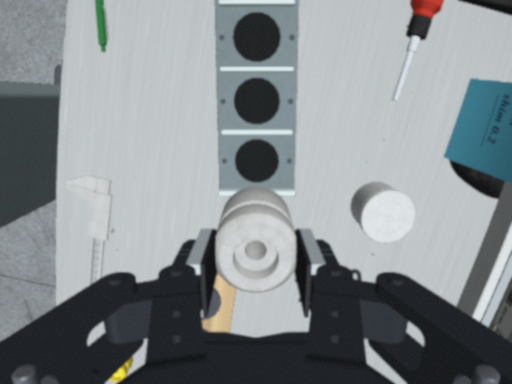

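The wrist view shows the tool held upright, with its top at (257,248). Three black seats are visible at (257,37), (257,101) and (257,160). I'll fit the seat row and the held tool's offset.

```bash
cat >> h.py <<'E'
import json
def held(c,p,d,e,R,dia):  # offset of the held tool's axis from TCP (tool x,y), top height rel. TCP
    X=cloud(c,d); L=(X-e)@R
    m=(abs(L[...,0])<.035)&(abs(L[...,1])<dia/2+.001)&(d>0)&(L[...,2]<.03)&(L[...,2]>-.05)
    zt=np.percentile(L[...,2][m],10); Q=L[m&(abs(L[...,2]-zt)<.003)]
    (x,y),r=cv2.minEnclosingCircle(Q[:,:2].astype(np.float32)*1000)
    return round(x,1),round(y,1),round(2*r,1),round(zt*1000,1)
E
python3 - <<'E'
from station import env
from h import *
c=json.load(open('w3.json')); D=np.load('w3.npz'); g=cv2.cvtColor(D['p'],cv2.COLOR_BGR2GRAY)
X=cloud(c,D['d'])
cs=[]
for u,v in((257,37),(257,101),(257,160)):
    m=(g[v-30:v+31,u-32:u+33]<60).astype(np.uint8)
    n,l,s,ce=cv2.connectedComponentsWithStats(m); k=1+s[1:,4].argmax()
    ys,xs=np.nonzero(l==k); q=onz(c,np.c_[xs+u-32,ys+v-30],.010); (x,y),r=cv2.minEnclosingCircle(q[:,:2].astype(np.float32)*1000)
    cs.append(q.mean(0)); print(cs[-1].round(4),round(2*r,1),X[v,u].round(4))
cs=np.array(cs); st=(cs[0]-cs[2])/2; print('4th',(cs[2]-st).round(4),'pitch',np.linalg.norm(st[:2]),'yaw',np.degrees(np.arctan2(-st[0],st[1])))
s=env.read_state(); print(s['eef_pos'],held(c,D['p'],D['d'],s['eef_pos'],s['orientation'],.040))
E
```

```text
[0.5052 0.2425 0.01  ] 49.2 [0.5061 0.242  0.0101]
[0.5178 0.1759 0.01  ] 48.9 [0.5187 0.1756 0.01  ]
[0.5305 0.1094 0.01  ] 48.6 [0.5312 0.1097 0.0088]
4th [0.5432 0.0428 0.01  ] pitch 0.06777068658593549 yaw 10.768958795664558
[0.52936543 0.10962628 0.23764388] (3.0, 0.1, 45.3, np.float64(-44.1))
```

```bash
python3 - <<'E'
from h import *
src=open('h.py').read().replace("    zt=np.percentile(L[...,2][m],10); Q=","    Q=").replace("def held(c,p,d,e,R,dia)","def held(c,p,d,e,R,dia,zt)").replace("return round(x,1),round(y,1),round(2*r,1),round(zt*1000,1)","return round(x,1),round(y,1),round(2*r,1),np.median(Q[:,2]).round(4),len(Q)")
open('h.py','w').write(src)
E
python3 - <<'E'
from station import env
from h import *
c=json.load(open('w3.json')); D=np.load('w3.npz'); s=env.read_state()
for z in(-.018,-.021,-.024): print(held(c,D['p'],D['d'],s['eef_pos'],s['orientation'],.040,z))
E
```

```text
(2.1, -0.0, 45.8, np.float64(-0.0197), 3997)
(2.8, 0.0, 45.3, np.float64(-0.0202), 3375)
(2.7, 0.0, 45.4, np.float64(-0.0215), 535)
```

```bash
python3 -m creep '[{"tx":0.1,"ty":0,"tz":-5.5,"ax":0,"ay":0,"az":0,"grip":3},{"tx":0.1,"ty":0,"tz":-11,"ax":0,"ay":0,"az":0,"grip":3},{"tx":0.1,"ty":0,"tz":-16,"ax":0,"ay":0,"az":0,"grip":3},{"tx":0.1,"ty":0,"tz":-18,"ax":0,"ay":0,"az":0,"grip":3},{"tx":0.1,"ty":0,"tz":-18.5,"ax":0,"ay":0,"az":0,"grip":3}]' 60
python3 -m creep '[{"tx":0,"ty":0,"tz":-0.5,"ax":0,"ay":0,"az":0,"grip":3},{"tx":0,"ty":0,"tz":-0.9,"ax":0,"ay":0,"az":0,"grip":3},{"tx":0,"ty":0,"tz":-1.1,"ax":0,"ay":0,"az":0,"grip":3},{"tx":0,"ty":0,"tz":-1.1,"ax":0,"ay":0,"az":0,"grip":3}]' 60
```

```text
clock: 5.18
eef_pos: [0.53, 0.1098, 0.0519]
orientation: [[-0.185, 0.983, -0.002], [0.983, 0.185, -0.0], [0.0, -0.002, -1.0]]
wrist_force: [0.5, -0.1, -4.6]
grip_width: 0.036
grip_force: 62.1
clock: 5.68
eef_pos: [0.5308, 0.1108, 0.0424]
orientation: [[-0.187, 0.982, 0.0], [0.982, 0.187, 0.0], [-0.0, 0.0, -1.0]]
wrist_force: [-0.6, 0.6, -5.3]
grip_width: 0.036
grip_force: 62.1
```

```bash
python3 -m creep '[{"tx":0,"ty":-0.05,"tz":-0.1,"ax":0,"ay":0,"az":0,"grip":3},{"tx":0,"ty":-0.05,"tz":-0.15,"ax":0,"ay":0,"az":0,"grip":3},{"tx":0,"ty":-0.05,"tz":-0.15,"ax":0,"ay":0,"az":0,"grip":3}]' 60
python3 -m creep '[{"tx":0,"ty":0,"tz":0,"ax":0,"ay":0,"az":0,"grip":5},{"tx":0,"ty":0,"tz":0,"ax":0,"ay":0,"az":0,"grip":8.5},{"tx":0,"ty":0,"tz":0,"ax":0,"ay":0,"az":0,"grip":8.5},{"tx":0,"ty":0,"tz":0,"ax":0,"ay":0,"az":0,"grip":8.5},{"tx":0,"ty":0,"tz":0,"ax":0,"ay":0,"az":0,"grip":8.5}]' 60
python3 -m creep '[{"tx":0,"ty":0,"tz":4,"ax":0,"ay":0,"az":0,"grip":8.5},{"tx":0,"ty":0,"tz":9,"ax":0,"ay":0,"az":0,"grip":8.5},{"tx":-0.2,"ty":-4,"tz":14,"ax":0,"ay":0,"az":0,"grip":8.5},{"tx":-0.2,"ty":-6,"tz":19,"ax":0,"ay":0,"az":0,"grip":8.5},{"tx":-0.2,"ty":-6,"tz":20,"ax":0,"ay":0,"az":0,"grip":8.5}]'
cat >> h.py <<'E'
def shot(env,n):
    s=env.read_state(); c=env.camera_params('wrist'); p,d=env.read_camera('wrist'); cv2.imwrite(f'pics/{n}.png',p)
    return s,c,p,d
def tops(X,xy,z,dia,tol=.004):
    m=(abs(X[...,2]-z)<tol)&(np.hypot(X[...,0]-xy[0],X[...,1]-xy[1])<dia/2+.012)
    Q=X[m]
    if len(Q)<30: return len(Q)
    (x,y),r=cv2.minEnclosingCircle(Q[:,:2].astype(np.float32)*1000); return round(x,1),round(y,1),round(2*r,1),Q[:,2].min().round(4),Q[:,2].max().round(4)
E
python3 - <<'E'
from station import env
from h import *
s,c,p,d=shot(env,'w4'); X=cloud(c,d); print(s['clock'],s['eef_pos'],tops(X,(.5305,.1094),.062,.040))
E
```

```text
clock: 6.05
eef_pos: [0.5309, 0.1102, 0.0411]
orientation: [[-0.187, 0.982, 0.0], [0.982, 0.187, 0.0], [-0.0, 0.0, -1.0]]
wrist_force: [-2.2, -0.7, 2.8]
grip_width: 0.0359
grip_force: 63.1
clock: 6.68
eef_pos: [0.5307, 0.1102, 0.0407]
orientation: [[-0.187, 0.982, 0.0], [0.982, 0.187, -0.0], [-0.0, 0.0, -1.0]]
wrist_force: [-0.7, 0.0, 0.1]
grip_width: 0.0849
grip_force: 0.0
clock: 7.3
eef_pos: [0.5299, 0.0491, 0.2441]
orientation: [[-0.185, 0.983, 0.006], [0.983, 0.185, -0.0], [-0.001, 0.005, -1.0]]
wrist_force: [0.6, -0.1, 0.2]
grip_width: 0.085
grip_force: 0.0
7.3 [0.52988563 0.04913281 0.24407797] (531.4, 109.3, 39.4, np.float64(0.058), np.float64(0.064))
```

View pics/w4.png

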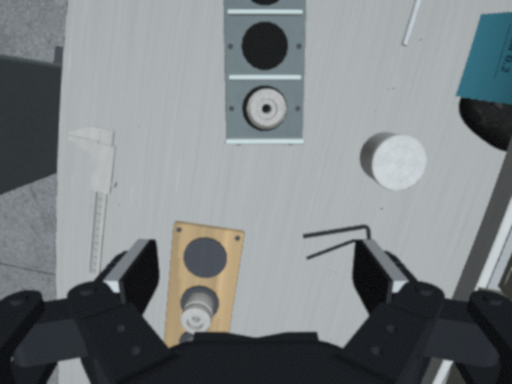

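The wrist view shows stout_tall centred on the right-end seat at (265,107), within 1 mm. Next is stout_low.

```bash
python3 -m creep '[{"tx":-0.9,"ty":-5,"tz":-2.5,"ax":0,"ay":0,"az":-2,"grip":8.5},{"tx":-1.8,"ty":-10,"tz":-5,"ax":0,"ay":0,"az":-4,"grip":8.5},{"tx":-2.7,"ty":-15.5,"tz":-7,"ax":0,"ay":0,"az":-6,"grip":8.5},{"tx":-3.5,"ty":-20.3,"tz":-10,"ax":0,"ay":0,"az":-7.7,"grip":8.5},{"tx":-3.5,"ty":-20.3,"tz":-12.4,"ax":0,"ay":0,"az":-7.7,"grip":8.5}]' 60
python3 -m creep '[{"tx":0,"ty":0,"tz":0,"ax":0,"ay":0,"az":0,"grip":8.5}]'
```

```text
clock: 7.98
eef_pos: [0.4923, -0.1546, 0.1142]
orientation: [[-0.05, 0.999, -0.002], [0.999, 0.05, 0.001], [0.001, -0.002, -1.0]]
wrist_force: [-1.2, 0.8, 0.1]
grip_width: 0.0852
grip_force: 0.0
clock: 8.1
eef_pos: [0.4921, -0.152, 0.1142]
orientation: [[-0.053, 0.999, -0.005], [0.999, 0.053, 0.002], [0.002, -0.005, -1.0]]
wrist_force: [0.0, -0.4, -0.6]
grip_width: 0.0851
grip_force: 0.0
```

```bash
python3 -m creep '[{"tx":0.2,"ty":-0.1,"tz":-3,"ax":0,"ay":0,"az":0,"grip":8.5},{"tx":0.2,"ty":-0.1,"tz":-5,"ax":0,"ay":0,"az":0,"grip":8.5},{"tx":0.2,"ty":-0.1,"tz":-6.3,"ax":0,"ay":0,"az":0,"grip":8.5},{"tx":0.2,"ty":-0.1,"tz":-6.5,"ax":0,"ay":0,"az":0,"grip":8.5},{"tx":0.2,"ty":-0.1,"tz":-6.5,"ax":0,"ay":0,"az":0,"grip":8.5}]' 60
python3 -m creep '[{"tx":0,"ty":0,"tz":0,"ax":0,"ay":0,"az":0,"grip":3},{"tx":0,"ty":0,"tz":0,"ax":0,"ay":0,"az":0,"grip":3},{"tx":0,"ty":0,"tz":0,"ax":0,"ay":0,"az":0,"grip":3},{"tx":0,"ty":0,"tz":0,"ax":0,"ay":0,"az":0,"grip":3},{"tx":0,"ty":0,"tz":0,"ax":0,"ay":0,"az":0,"grip":3}]' 60
```

```text
clock: 8.72
eef_pos: [0.4961, -0.1537, 0.0523]
orientation: [[-0.054, 0.999, 0.001], [0.999, 0.054, -0.0], [-0.0, 0.001, -1.0]]
wrist_force: [-0.8, -0.3, 0.1]
grip_width: 0.0849
grip_force: 0.0
clock: 9.35
eef_pos: [0.4957, -0.1538, 0.0517]
orientation: [[-0.053, 0.999, -0.0], [0.999, 0.053, 0.0], [0.0, -0.0, -1.0]]
wrist_force: [0.3, 0.5, -0.1]
grip_width: 0.03
grip_force: 0.0
```

No grip force this time. Looking.

```bash
python3 - <<'E'
from station import env
from h import *
s,c,p,d=shot(env,'w5'); print(s['clock'],s['eef_pos'],s['grip_width'],s['grip_force'])
E
```

```text
9.35 [ 0.49566713 -0.15379983  0.05170308] 0.029973641278634822 0.0
```

View pics/w5.png

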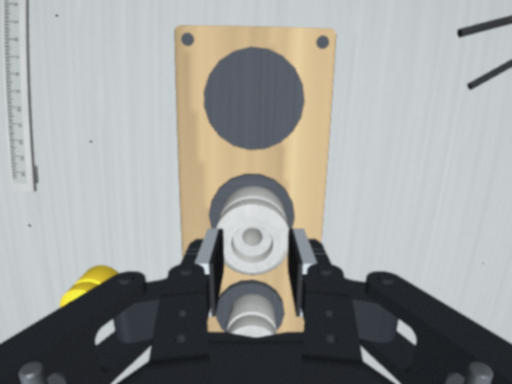

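The tool sits between the pads, with its top at (252,240), but the pads stopped at the commanded 3.0 cm because they sit at a narrower waist. I'll close further.

```bash
python3 -m creep '[{"tx":0,"ty":0,"tz":-0.1,"ax":0,"ay":0,"az":0,"grip":2.5},{"tx":0,"ty":0,"tz":-0.1,"ax":0,"ay":0,"az":0,"grip":2},{"tx":0,"ty":0,"tz":-0.1,"ax":0,"ay":0,"az":0,"grip":1.5},{"tx":0,"ty":0,"tz":-0.1,"ax":0,"ay":0,"az":0,"grip":1.5},{"tx":0,"ty":0,"tz":-0.1,"ax":0,"ay":0,"az":0,"grip":1.5}]' 60
```

```text
clock: 10.02
eef_pos: [0.4957, -0.1538, 0.0507]
orientation: [[-0.053, 0.999, 0.0], [0.999, 0.053, -0.0], [-0.0, 0.0, -1.0]]
wrist_force: [-0.7, -0.4, -0.1]
grip_width: 0.0153
grip_force: 0.0
```

```bash
python3 - <<'E'
from station import env
from h import *
s,c,p,d=shot(env,'w6'); print(s['clock'],s['eef_pos'],s['grip_width'],s['grip_force'],s['wrist_force'])
X=cloud(c,d)
for n,xy,z,di in(('sl',(.4944,-.1542),.058,.038),('slim_low',(.4972,-.2218),.054,.03)): print(n,tops(X,xy,z,di))
np.savez('w6.npz',p=p,d=d,X=X)
E
```

```text
10.025 [ 0.49568373 -0.15376926  0.0506959 ] 0.015301424093079989 0.0 [-0.71150145 -0.37800588 -0.13710352]
sl (494.1, -153.8, 37.6, np.float64(0.054), np.float64(0.0594))
slim_low (496.8, -210.5, 20.5, np.float64(0.05), np.float64(0.0542))
```

View pics/w6.png

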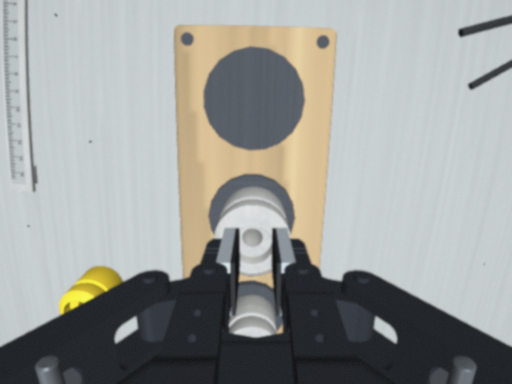

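The pads have closed over the top of stout_low at (252,240), so they're higher than I thought. I'll check their true position in the tool frame from depth.

```bash
python3 - <<'E'
from station import env
from h import *
D=np.load('w6.npz'); s=env.read_state(); L=(D['X']-s['eef_pos'])@s['orientation']
for u,v in((229,236),(229,245),(229,260),(235,240),(281,236),(275,245),(281,260),(252,255),(252,270)): print((u,v),D['d'][v,u],(L[v,u]*1000).round(1))
m=(abs(L[...,1])<.04)&(abs(L[...,0])<.02)&(D['d']>0); h,e=np.histogram(L[...,2][m],bins=np.arange(-.06,.06,.004)); print([(round(a,3),int(b)) for a,b in zip(e,h) if b])
E
```

```text
(229, 236) 0.13944425 [ 11.1 -10.9 -23. ]
(229, 245) 0.1287611 [ 11.9 -10.1 -33.8]
(229, 260) 0.1178489 [ 11.3  -9.2 -45.3]
(235, 240) 0.13442881 [ 11.5  -8.1 -28.1]
(281, 236) 0.1383508 [ 11.6  11.  -24. ]
(275, 245) 0.13051051 [ 11.2   8.  -32.2]
(281, 260) 0.11714279 [ 11.6   9.3 -46. ]
(252, 255) 0.1679069 [-9.5 -1.5  0.9]
(252, 270) 0.0 [  66.2    0.2 -152.6]
[(np.float64(-0.06), 1263), (np.float64(-0.056), 839), (np.float64(-0.052), 282), (np.float64(-0.048), 763), (np.float64(-0.044), 265), (np.float64(-0.04), 345), (np.float64(-0.036), 341), (np.float64(-0.032), 325), (np.float64(-0.028), 300), (np.float64(-0.024), 270), (np.float64(-0.02), 211), (np.float64(-0.016), 135), (np.float64(-0.012), 43), (np.float64(-0.008), 1445), (np.float64(-0.004), 517), (np.float64(0.0), 738), (np.float64(0.004), 171), (np.float64(0.008), 221), (np.float64(0.012), 181), (np.float64(0.016), 157), (np.float64(0.02), 140), (np.float64(0.024), 118), (np.float64(0.028), 187), (np.float64(0.032), 1108), (np.float64(0.036), 3017), (np.float64(0.04), 128)]
```

Depth puts the fingertips about 13 mm behind the reported TCP, not 25 mm ahead of it. That means stout_tall was gripped only by its top rim. I'll open and measure the tips before going lower.

```bash
python3 -m creep '[{"tx":0,"ty":0,"tz":0,"ax":0,"ay":0,"az":0,"grip":5},{"tx":0,"ty":0,"tz":0,"ax":0,"ay":0,"az":0,"grip":5},{"tx":0,"ty":0,"tz":0,"ax":0,"ay":0,"az":0,"grip":5},{"tx":0,"ty":0,"tz":0,"ax":0,"ay":0,"az":0,"grip":5}]' 60
cat >> h.py <<'E'
def tips(X,s,d):
    L=(X-s['eef_pos'])@s['orientation']; w=s['grip_width']/2
    for sg in(-1,1):
        m=(abs(L[...,1]*sg-w-.004)<.006)&(abs(L[...,0])<.014)&(d>0)&(d<.3)&(L[...,2]<.02)
        z=np.sort(L[...,2][m]); print('finger',sg,len(z),'z max (mm)',(np.percentile(z,[50,90,97,99,100])*1000).round(1))
E
python3 - <<'E'
from station import env
from h import *
s,c,p,d=shot(env,'w7'); X=cloud(c,d); np.savez('w7.npz',p=p,d=d,X=X); print(s['grip_width'],s['eef_pos'],tops(X,(.4944,-.1542),.058,.038)); tips(X,s,d)
L=(X-s['eef_pos'])@s['orientation']
for v in range(215,275,6): print(v,[(u,*(L[v,u]*1000).round(0).astype(int)) for u in (200,206,210,214,218,222)])
E
```

```text
clock: 10.58
eef_pos: [0.4957, -0.1538, 0.0507]
orientation: [[-0.053, 0.999, -0.0], [0.999, 0.053, -0.0], [-0.0, -0.0, -1.0]]
wrist_force: [0.4, 0.5, -0.2]
grip_width: 0.0499
grip_force: 0.0
0.049934425534795386 [ 0.49568149 -0.15378354  0.05068584] (494.2, -153.8, 37.9, np.float64(0.054), np.float64(0.06))
finger -1 2967 z max (mm) [-48.2 -23.5 -17.8 -15.  -12.3]
finger 1 2922 z max (mm) [-48.2 -23.9 -17.9 -15.1 -11.9]
215 [(200, np.int64(-2), np.int64(-34), np.int64(40)), (206, np.int64(-1), np.int64(-30), np.int64(39)), (210, np.int64(1), np.int64(-27), np.int64(32)), (214, np.int64(1), np.int64(-24), np.int64(32)), (218, np.int64(1), np.int64(-22), np.int64(32)), (222, np.int64(11), np.int64(-17), np.int64(4))]
221 [(200, np.int64(-5), np.int64(-34), np.int64(39)), (206, np.int64(-5), np.int64(-30), np.int64(39)), (210, np.int64(-3), np.int64(-27), np.int64(34)), (214, np.int64(-3), np.int64(-25), np.int64(34)), (218, np.int64(8), np.int64(-19), np.int64(3)), (222, np.int64(10), np.int64(-16), np.int64(-3))]
227 [(200, np.int64(-9), np.int64(-34), np.int64(39)), (206, np.int64(-
[... 1688 characters left out ...]
p.int64(-24), np.int64(39)), (222, np.int64(-8), np.int64(-16), np.int64(-4))]
263 [(200, np.int64(-4), np.int64(-25), np.int64(-18)), (206, np.int64(-34), np.int64(-32), np.int64(39)), (210, np.int64(-34), np.int64(-29), np.int64(39)), (214, np.int64(-33), np.int64(-26), np.int64(38)), (218, np.int64(-34), np.int64(-24), np.int64(39)), (222, np.int64(-34), np.int64(-21), np.int64(39))]
269 [(200, np.int64(-7), np.int64(-25), np.int64(-18)), (206, np.int64(-38), np.int64(-32), np.int64(39)), (210, np.int64(-38), np.int64(-29), np.int64(39)), (214, np.int64(-38), np.int64(-27), np.int64(39)), (218, np.int64(-38), np.int64(-24), np.int64(39)), (222, np.int64(-38), np.int64(-21), np.int64(38))]
```

The tips sit about 12 mm behind the reported TCP at this opening. I'll descend so they stop about 6 mm above the seat, and watch the force.

```bash
python3 -m creep '[{"tx":-0.1,"ty":0,"tz":0,"ax":0,"ay":0,"az":0,"grip":6.5},{"tx":-0.1,"ty":0,"tz":-0.8,"ax":0,"ay":0,"az":0,"grip":6.5},{"tx":-0.1,"ty":0,"tz":-1.6,"ax":0,"ay":0,"az":0,"grip":6.5},{"tx":-0.1,"ty":0,"tz":-2.4,"ax":0,"ay":0,"az":0,"grip":6.5},{"tx":-0.1,"ty":0,"tz":-2.4,"ax":0,"ay":0,"az":0,"grip":6.5}]' 60
python3 - <<'E'
from station import env
from h import *
s,c,p,d=shot(env,'w8'); X=cloud(c,d); tips(X,s,d); L=(X-s['eef_pos'])@s['orientation']
print('world z under tips',s['eef_pos'][2]+.012)
E
```

```text
clock: 11.25
eef_pos: [0.4942, -0.1536, 0.0259]
orientation: [[-0.053, 0.999, -0.001], [0.999, 0.053, 0.001], [0.001, -0.001, -1.0]]
wrist_force: [-0.4, 0.2, 0.7]
grip_width: 0.0652
grip_force: 0.0
finger -1 4223 z max (mm) [-41.8  14.3  14.8  15.1  15.9]
finger 1 4186 z max (mm) [-41.5  14.1  14.7  15.   15.7]
world z under tips 0.03785318312667658
```

```bash
python3 -m creep '[{"tx":0,"ty":0,"tz":-0.5,"ax":0,"ay":0,"az":0,"grip":6.5},{"tx":0,"ty":0,"tz":-0.9,"ax":0,"ay":0,"az":0,"grip":6.5},{"tx":0,"ty":0,"tz":-1.2,"ax":0,"ay":0,"az":0,"grip":6.5},{"tx":0,"ty":0,"tz":-1.2,"ax":0,"ay":0,"az":0,"grip":6.5}]' 60
python3 -m creep '[{"tx":0,"ty":0,"tz":0,"ax":0,"ay":0,"az":0,"grip":2},{"tx":0,"ty":0,"tz":0,"ax":0,"ay":0,"az":0,"grip":2},{"tx":0,"ty":0,"tz":0,"ax":0,"ay":0,"az":0,"grip":2},{"tx":0,"ty":0,"tz":0,"ax":0,"ay":0,"az":0,"grip":2},{"tx":0,"ty":0,"tz":0,"ax":0,"ay":0,"az":0,"grip":2}]' 60
```

```text
clock: 11.8
eef_pos: [0.4946, -0.1537, 0.0145]
orientation: [[-0.053, 0.999, -0.0], [0.999, 0.053, 0.0], [0.0, -0.0, -1.0]]
wrist_force: [0.1, 0.2, 0.9]
grip_width: 0.0654
grip_force: 0.0
clock: 12.42
eef_pos: [0.4948, -0.1538, 0.0151]
orientation: [[-0.053, 0.999, 0.0], [0.999, 0.053, -0.0], [-0.0, 0.0, -1.0]]
wrist_force: [-2.4, 0.5, 5.2]
grip_width: 0.0367
grip_force: 59.8
```

```bash
python3 -m creep '[{"tx":0,"ty":0,"tz":2.5,"ax":0,"ay":0,"az":0,"grip":2},{"tx":0,"ty":0,"tz":7.5,"ax":0,"ay":0,"az":0,"grip":2},{"tx":0.3,"ty":4,"tz":10.5,"ax":0,"ay":0,"az":1,"grip":2},{"tx":0.7,"ty":10,"tz":10.5,"ax":0,"ay":0,"az":2.5,"grip":2},{"tx":1.1,"ty":15.5,"tz":10.5,"ax":0,"ay":0,"az":4,"grip":2}]' 60
python3 -m creep '[{"tx":0.4,"ty":5.5,"tz":0,"ax":0,"ay":0,"az":1.3,"grip":2},{"tx":0.8,"ty":11.5,"tz":0,"ax":0,"ay":0,"az":2.6,"grip":2},{"tx":1.2,"ty":16.5,"tz":0,"ax":0,"ay":0,"az":3.7,"grip":2},{"tx":1.2,"ty":17.5,"tz":0,"ax":0,"ay":0,"az":3.7,"grip":2},{"tx":1.2,"ty":17.5,"tz":0,"ax":0,"ay":0,"az":3.7,"grip":2}]' 60
python3 -m creep '[{"tx":0,"ty":0,"tz":0,"ax":0,"ay":0,"az":0,"grip":2}]'
```

```text
clock: 13.05
eef_pos: [0.5055, 0.0028, 0.1199]
orientation: [[-0.123, 0.992, 0.0], [0.992, 0.123, 0.0], [-0.0, 0.0, -1.0]]
wrist_force: [0.9, -0.5, -3.0]
grip_width: 0.036
grip_force: 61.1
clock: 13.68
eef_pos: [0.5172, 0.1763, 0.1193]
orientation: [[-0.187, 0.982, -0.001], [0.982, 0.187, -0.0], [-0.0, -0.001, -1.0]]
wrist_force: [-0.3, -1.4, -2.2]
grip_width: 0.0364
grip_force: 61.1
clock: 13.8
eef_pos: [0.5175, 0.1751, 0.1195]
orientation: [[-0.185, 0.983, -0.001], [0.983, 0.185, -0.0], [-0.0, -0.001, -1.0]]
wrist_force: [-0.1, -0.2, -3.9]
grip_width: 0.0358
grip_force: 61.1
```

```bash
python3 -m creep '[{"tx":0,"ty":0.05,"tz":-4,"ax":0,"ay":0,"az":0,"grip":2},{"tx":0,"ty":0.05,"tz":-8,"ax":0,"ay":0,"az":0,"grip":2},{"tx":0,"ty":0.05,"tz":-10,"ax":0,"ay":0,"az":0,"grip":2},{"tx":0,"ty":0.05,"tz":-10.8,"ax":0,"ay":0,"az":0,"grip":2},{"tx":0,"ty":0.05,"tz":-10.8,"ax":0,"ay":0,"az":0,"grip":2}]' 60
python3 -m creep '[{"tx":0,"ty":0,"tz":-0.15,"ax":0,"ay":0,"az":0,"grip":2},{"tx":0,"ty":0,"tz":-0.3,"ax":0,"ay":0,"az":0,"grip":2},{"tx":0,"ty":0,"tz":-0.4,"ax":0,"ay":0,"az":0,"grip":2},{"tx":0,"ty":0,"tz":-0.4,"ax":0,"ay":0,"az":0,"grip":2}]' 60
```

```text
clock: 14.42
eef_pos: [0.5179, 0.1761, 0.0119]
orientation: [[-0.186, 0.983, -0.0], [0.983, 0.186, -0.0], [-0.0, -0.0, -1.0]]
wrist_force: [-0.1, 0.2, -2.6]
grip_width: 0.0362
grip_force: 60.9
clock: 14.92
eef_pos: [0.5177, 0.1767, 0.0078]
orientation: [[-0.187, 0.982, 0.0], [0.982, 0.187, -0.0], [-0.0, 0.0, -1.0]]
wrist_force: [-0.4, -0.1, -3.0]
grip_width: 0.0362
grip_force: 60.9
```

```bash
python3 -m creep '[{"tx":0,"ty":0,"tz":-0.1,"ax":0,"ay":0,"az":0,"grip":2},{"tx":0,"ty":0,"tz":-0.1,"ax":0,"ay":0,"az":0,"grip":2},{"tx":0,"ty":0,"tz":-0.1,"ax":0,"ay":0,"az":0,"grip":5},{"tx":0,"ty":0,"tz":-0.1,"ax":0,"ay":0,"az":0,"grip":6.5},{"tx":0,"ty":0,"tz":-0.1,"ax":0,"ay":0,"az":0,"grip":6.5}]' 60
python3 -m creep '[{"tx":0,"ty":0,"tz":0,"ax":0,"ay":0,"az":0,"grip":6.5},{"tx":0,"ty":0,"tz":4,"ax":0,"ay":0,"az":0,"grip":6.5},{"tx":0,"ty":0,"tz":9.5,"ax":0,"ay":0,"az":0,"grip":6.5},{"tx":-0.2,"ty":-4,"tz":11.5,"ax":0,"ay":0,"az":-0.8,"grip":6.5},{"tx":-0.5,"ty":-10,"tz":11.5,"ax":0,"ay":0,"az":-2,"grip":6.5}]' 60
python3 - <<'E'
from station import env
from h import *
s,c,p,d=shot(env,'w9'); X=cloud(c,d); print(tops(X,(.5305,.1094),.062,.040),tops(X,(.5178,.1759),.050,.038))
E
python3 -m creep '[{"tx":-0.3,"ty":-6,"tz":0,"ax":0,"ay":0,"az":-1.2,"grip":6.5},{"tx":-0.6,"ty":-12,"tz":0,"ax":0,"ay":0,"az":-2.4,"grip":6.5},{"tx":-0.9,"ty":-18,"tz":0,"ax":0,"ay":0,"az":-3.6,"grip":6.5},{"tx":-1.2,"ty":-24,"tz":0,"ax":0,"ay":0,"az":-5,"grip":6.5},{"tx":-1.5,"ty":-29.8,"tz":-1,"ax":0,"ay":0,"az":-5.7,"grip":6.5}]' 60
python3 -m creep '[{"tx":0,"ty":0,"tz":0,"ax":0,"ay":0,"az":0,"grip":6.5},{"tx":0,"ty":0,"tz":0,"ax":0,"ay":0,"az":0,"grip":6.5}]'
```

```text
clock: 15.55
eef_pos: [0.5177, 0.1767, 0.0067]
orientation: [[-0.187, 0.982, 0.0], [0.982, 0.187, 0.0], [0.0, 0.0, -1.0]]
wrist_force: [0.1, -0.5, -0.5]
grip_width: 0.065
grip_force: 0.0
clock: 16.18
eef_pos: [0.5137, 0.0765, 0.1236]
orientation: [[-0.154, 0.988, 0.004], [0.988, 0.154, 0.0], [-0.0, 0.004, -1.0]]
wrist_force: [0.2, -0.3, -0.7]
grip_width: 0.0655
grip_force: 0.0
(531.2, 109.4, 39.2, np.float64(0.058), np.float64(0.0645)) (517.7, 176.4, 38.2, np.float64(0.046), np.float64(0.0529))
clock: 16.85
eef_pos: [0.4977, -0.2235, 0.1122]
orientation: [[-0.052, 0.999, 0.001], [0.999, 0.052, -0.001], [-0.001, 0.001, -1.0]]
wrist_force: [0.4, 0.6, -0.2]
grip_width: 0.0647
grip_force: 0.0
clock: 17.1
eef_pos: [0.4975, -0.2209, 0.1115]
orientation: [[-0.053, 0.999, -0.001], [0.999, 0.053, 0.0], [0.001, -0.0, -1.0]]
wrist_force: [0.3, -0.0, -0.2]
grip_width: 0.0649
grip_force: 0.0
```

```bash
python3 -m creep '[{"tx":0,"ty":-0.1,"tz":-4,"ax":0,"ay":0,"az":0,"grip":6.5},{"tx":0,"ty":-0.1,"tz":-7.5,"ax":0,"ay":0,"az":0,"grip":6.5},{"tx":0,"ty":-0.1,"tz":-9,"ax":0,"ay":0,"az":0,"grip":6.5},{"tx":0,"ty":-0.1,"tz":-9.7,"ax":0,"ay":0,"az":0,"grip":6.5},{"tx":0,"ty":-0.1,"tz":-9.7,"ax":0,"ay":0,"az":0,"grip":6.5}]' 60
python3 -m creep '[{"tx":0,"ty":0,"tz":0,"ax":0,"ay":0,"az":0,"grip":1.5},{"tx":0,"ty":0,"tz":0,"ax":0,"ay":0,"az":0,"grip":1.5},{"tx":0,"ty":0,"tz":0,"ax":0,"ay":0,"az":0,"grip":1.5},{"tx":0,"ty":0,"tz":0,"ax":0,"ay":0,"az":0,"grip":1.5},{"tx":0,"ty":0,"tz":0,"ax":0,"ay":0,"az":0,"grip":1.5}]' 60
```

```text
clock: 17.73
eef_pos: [0.4981, -0.2221, 0.0153]
orientation: [[-0.054, 0.999, 0.001], [0.999, 0.054, -0.0], [-0.0, 0.001, -1.0]]
wrist_force: [-0.0, 0.1, -0.2]
grip_width: 0.0647
grip_force: 0.0
clock: 18.35
eef_pos: [0.4981, -0.2225, 0.0157]
orientation: [[-0.053, 0.999, 0.001], [0.999, 0.053, -0.001], [-0.001, 0.001, -1.0]]
wrist_force: [-1.8, 0.9, 7.2]
grip_width: 0.0279
grip_force: 58.9
```

```bash
python3 -m creep '[{"tx":0,"ty":0,"tz":2.5,"ax":0,"ay":0,"az":0,"grip":1.5},{"tx":0,"ty":0,"tz":7.5,"ax":0,"ay":0,"az":0,"grip":1.5},{"tx":0.1,"ty":4,"tz":10.5,"ax":0,"ay":0,"az":0.5,"grip":1.5},{"tx":0.2,"ty":10,"tz":10.5,"ax":0,"ay":0,"az":1.5,"grip":1.5},{"tx":0.3,"ty":16,"tz":10.5,"ax":0,"ay":0,"az":2.5,"grip":1.5}]' 60
python3 -m creep '[{"tx":0.1,"ty":6,"tz":0,"ax":0,"ay":0,"az":1,"grip":1.5},{"tx":0.2,"ty":12,"tz":0,"ax":0,"ay":0,"az":2,"grip":1.5},{"tx":0.3,"ty":18,"tz":0,"ax":0,"ay":0,"az":3,"grip":1.5},{"tx":0.4,"ty":24,"tz":0,"ax":0,"ay":0,"az":4.2,"grip":1.5},{"tx":0.4,"ty":30,"tz":0,"ax":0,"ay":0,"az":5.2,"grip":1.5}]' 60
python3 -m creep '[{"tx":0,"ty":0.5,"tz":0,"ax":0,"ay":0,"az":0,"grip":1.5},{"tx":0,"ty":0.5,"tz":0,"ax":0,"ay":0,"az":0,"grip":1.5},{"tx":0,"ty":0.5,"tz":0,"ax":0,"ay":0,"az":0,"grip":1.5}]'
```

```text
clock: 18.98
eef_pos: [0.5006, -0.0609, 0.1204]
orientation: [[-0.096, 0.995, 0.001], [0.995, 0.096, -0.0], [-0.0, 0.001, -1.0]]
wrist_force: [0.7, -0.0, -2.4]
grip_width: 0.0279
grip_force: 59.9
clock: 19.6
eef_pos: [0.5044, 0.2397, 0.12]
orientation: [[-0.187, 0.982, 0.0], [0.982, 0.187, 0.0], [-0.0, 0.0, -1.0]]
wrist_force: [1.0, -0.2, -2.6]
grip_width: 0.0276
grip_force: 59.9
clock: 19.98
eef_pos: [0.5047, 0.2415, 0.1197]
orientation: [[-0.185, 0.983, -0.0], [0.983, 0.185, -0.0], [-0.0, -0.0, -1.0]]
wrist_force: [-0.5, -0.3, -2.2]
grip_width: 0.0281
grip_force: 59.9
```

```bash
python3 -m creep '[{"tx":0.05,"ty":0.05,"tz":-4,"ax":0,"ay":0,"az":0,"grip":1.5},{"tx":0.05,"ty":0.05,"tz":-8,"ax":0,"ay":0,"az":0,"grip":1.5},{"tx":0.05,"ty":0.05,"tz":-10.2,"ax":0,"ay":0,"az":0,"grip":1.5},{"tx":0.05,"ty":0.05,"tz":-10.8,"ax":0,"ay":0,"az":0,"grip":1.5},{"tx":0.05,"ty":0.05,"tz":-11,"ax":0,"ay":0,"az":0,"grip":1.5}]' 60
python3 -m creep '[{"tx":0,"ty":0,"tz":-0.1,"ax":0,"ay":0,"az":0,"grip":1.5},{"tx":0,"ty":0,"tz":-0.15,"ax":0,"ay":0,"az":0,"grip":1.5},{"tx":0,"ty":0,"tz":-0.15,"ax":0,"ay":0,"az":0,"grip":1.5}]' 60
```

```text
clock: 20.6
eef_pos: [0.5056, 0.2427, 0.0102]
orientation: [[-0.186, 0.983, 0.001], [0.983, 0.186, 0.0], [0.0, 0.001, -1.0]]
wrist_force: [0.7, 0.1, -1.9]
grip_width: 0.0281
grip_force: 59.8
clock: 20.98
eef_pos: [0.5053, 0.2433, 0.0086]
orientation: [[-0.187, 0.982, 0.001], [0.982, 0.187, 0.0], [0.0, 0.001, -1.0]]
wrist_force: [-0.2, -0.1, -2.4]
grip_width: 0.0278
grip_force: 59.8
```

```bash
python3 -m creep '[{"tx":0,"ty":-0.05,"tz":-0.1,"ax":0,"ay":0,"az":0,"grip":1.5},{"tx":0,"ty":-0.05,"tz":-0.1,"ax":0,"ay":0,"az":0,"grip":1.5},{"tx":0,"ty":-0.05,"tz":-0.1,"ax":0,"ay":0,"az":0,"grip":4},{"tx":0,"ty":-0.05,"tz":-0.1,"ax":0,"ay":0,"az":0,"grip":6.5},{"tx":0,"ty":-0.05,"tz":-0.1,"ax":0,"ay":0,"az":0,"grip":6.5}]' 60
python3 -m creep '[{"tx":0,"ty":0,"tz":0,"ax":0,"ay":0,"az":0,"grip":6.5},{"tx":0,"ty":0,"tz":4,"ax":0,"ay":0,"az":0,"grip":6.5},{"tx":0,"ty":0,"tz":9.5,"ax":0,"ay":0,"az":0,"grip":6.5},{"tx":-0.1,"ty":-4,"tz":11.5,"ax":0,"ay":0,"az":-0.8,"grip":6.5},{"tx":-0.1,"ty":-10,"tz":11.5,"ax":0,"ay":0,"az":-1.7,"grip":6.5}]' 60
python3 - <<'E'
from station import env
from h import *
s,c,p,d=shot(env,'w10'); X=cloud(c,d); print(tops(X,(.5178,.1759),.050,.038),tops(X,(.5052,.2425),.046,.03))
E
python3 -m creep '[{"tx":-0.1,"ty":-6,"tz":0,"ax":0,"ay":0,"az":-1,"grip":6.5},{"tx":-0.2,"ty":-12,"tz":0,"ax":0,"ay":0,"az":-2,"grip":6.5},{"tx":-0.3,"ty":-18,"tz":0,"ax":0,"ay":0,"az":-3,"grip":6.5},{"tx":-0.4,"ty":-24,"tz":0,"ax":0,"ay":0,"az":-4,"grip":6.5},{"tx":-0.5,"ty":-30,"tz":0,"ax":0,"ay":0,"az":-5,"grip":6.5}]' 60
python3 -m creep '[{"tx":0,"ty":-6,"tz":0,"ax":0,"ay":0,"az":-0.7,"grip":6.5},{"tx":0,"ty":-11,"tz":0,"ax":0,"ay":0,"az":-1,"grip":6.5},{"tx":0,"ty":-13,"tz":0,"ax":0,"ay":0,"az":-1,"grip":6.5},{"tx":0,"ty":-13,"tz":0,"ax":0,"ay":0,"az":-1,"grip":6.5},{"tx":0,"ty":-13,"tz":0,"ax":0,"ay":0,"az":-1,"grip":6.5}]' 60
```

```text
clock: 21.6
eef_pos: [0.5051, 0.2427, 0.0071]
orientation: [[-0.187, 0.982, -0.0], [0.982, 0.187, -0.0], [-0.0, -0.0, -1.0]]
wrist_force: [-0.1, -0.1, -0.3]
grip_width: 0.0647
grip_force: 0.0
clock: 22.22
eef_pos: [0.5051, 0.1426, 0.1241]
orientation: [[-0.159, 0.987, 0.004], [0.987, 0.159, 0.001], [0.0, 0.004, -1.0]]
wrist_force: [0.6, -0.3, -0.8]
grip_width: 0.0646
grip_force: 0.0
(518.0, 176.3, 37.9, np.float64(0.046), np.float64(0.0517)) (505.6, 243.7, 29.9, np.float64(0.042), np.float64(0.0473))
clock: 22.9
eef_pos: [0.4989, -0.1593, 0.1223]
orientation: [[-0.07, 0.998, 0.0], [0.998, 0.07, -0.0], [-0.0, 0.0, -1.0]]
wrist_force: [1.4, -0.1, 0.3]
grip_width: 0.0649
grip_force: 0.0
clock: 23.52
eef_pos: [0.4992, -0.2859, 0.1221]
orientation: [[-0.054, 0.999, -0.0], [0.999, 0.054, 0.001], [0.001, -0.0, -1.0]]
wrist_force: [0.4, -0.3, -0.3]
grip_width: 0.0649
grip_force: 0.0
```

```bash
python3 -m creep '[{"tx":0,"ty":-0.2,"tz":-4,"ax":0,"ay":0,"az":0,"grip":6.5},{"tx":0,"ty":-0.2,"tz":-7.5,"ax":0,"ay":0,"az":0,"grip":6.5},{"tx":0,"ty":-0.2,"tz":-9.8,"ax":0,"ay":0,"az":0,"grip":6.5},{"tx":0,"ty":-0.2,"tz":-10.4,"ax":0,"ay":0,"az":0,"grip":6.5},{"tx":0,"ty":-0.2,"tz":-10.4,"ax":0,"ay":0,"az":0,"grip":6.5}]' 60
python3 -m creep '[{"tx":0,"ty":0,"tz":0,"ax":0,"ay":0,"az":0,"grip":1.5},{"tx":0,"ty":0,"tz":0,"ax":0,"ay":0,"az":0,"grip":1.5},{"tx":0,"ty":0,"tz":0,"ax":0,"ay":0,"az":0,"grip":1.5},{"tx":0,"ty":0,"tz":0,"ax":0,"ay":0,"az":0,"grip":1.5},{"tx":0,"ty":0,"tz":0,"ax":0,"ay":0,"az":0,"grip":1.5}]' 60
```

```text
clock: 24.15
eef_pos: [0.4995, -0.2887, 0.0187]
orientation: [[-0.054, 0.999, 0.0], [0.999, 0.054, -0.0], [-0.0, 0.0, -1.0]]
wrist_force: [0.3, 0.3, -0.2]
grip_width: 0.0651
grip_force: 0.0
clock: 24.78
eef_pos: [0.4995, -0.2895, 0.0191]
orientation: [[-0.053, 0.999, 0.001], [0.999, 0.053, -0.001], [-0.001, 0.001, -1.0]]
wrist_force: [-0.9, 0.0, 5.5]
grip_width: 0.0264
grip_force: 58.6
```

```bash
python3 -m creep '[{"tx":0,"ty":0,"tz":2.5,"ax":0,"ay":0,"az":0,"grip":1.5},{"tx":0,"ty":0,"tz":7.5,"ax":0,"ay":0,"az":0,"grip":1.5},{"tx":0,"ty":4,"tz":10.5,"ax":0,"ay":0,"az":0.5,"grip":1.5},{"tx":0,"ty":10,"tz":10.5,"ax":0,"ay":0,"az":1.5,"grip":1.5},{"tx":0,"ty":16,"tz":10.5,"ax":0,"ay":0,"az":2.5,"grip":1.5}]' 60
python3 -m creep '[{"tx":-0.1,"ty":6,"tz":0,"ax":0,"ay":0,"az":1,"grip":1.5},{"tx":-0.2,"ty":12,"tz":0,"ax":0,"ay":0,"az":2,"grip":1.5},{"tx":-0.3,"ty":18,"tz":0,"ax":0,"ay":0,"az":3,"grip":1.5},{"tx":-0.4,"ty":24,"tz":0,"ax":0,"ay":0,"az":4,"grip":1.5},{"tx":-0.5,"ty":30,"tz":0,"ax":0,"ay":0,"az":5,"grip":1.5}]' 60
python3 -m creep '[{"tx":-0.1,"ty":6,"tz":0,"ax":0,"ay":0,"az":0.2,"grip":1.5},{"tx":-0.2,"ty":11.5,"tz":0,"ax":0,"ay":0,"az":0.2,"grip":1.5},{"tx":-0.2,"ty":13.7,"tz":0,"ax":0,"ay":0,"az":0.2,"grip":1.5},{"tx":-0.2,"ty":13.7,"tz":0,"ax":0,"ay":0,"az":0.2,"grip":1.5},{"tx":-0.2,"ty":13.7,"tz":0,"ax":0,"ay":0,"az":0.2,"grip":1.5}]'
python3 - <<'E'
from station import env
from h import *
s,c,p,d=shot(env,'w11'); print(s['eef_pos']); g=cv2.cvtColor(p,cv2.COLOR_BGR2GRAY); X=cloud(c,d)
R,t=Rt(c); K=np.array([[c['fx'],0,c['cx']],[0,c['fy'],c['cy']],[0,0,1]])
print('seat px',cv2.projectPoints(np.array([[.4925,.309,.01]]),np.array(c['rvec']),np.array(c['tvec']),K,np.array(c['dist']))[0])
print('held top',tops(X,s['eef_pos'][:2],s['eef_pos'][2]+.057,.028,.005))
E
```

```text
clock: 25.4
eef_pos: [0.4989, -0.1278, 0.1237]
orientation: [[-0.096, 0.995, 0.001], [0.995, 0.096, -0.0], [-0.0, 0.001, -1.0]]
wrist_force: [1.3, -0.3, -3.9]
grip_width: 0.0265
grip_force: 59.7
clock: 26.02
eef_pos: [0.4937, 0.1726, 0.1234]
orientation: [[-0.184, 0.983, 0.0], [0.983, 0.184, 0.0], [-0.0, 0.0, -1.0]]
wrist_force: [1.4, 0.4, -3.8]
grip_width: 0.0265
grip_force: 59.7
clock: 26.65
eef_pos: [0.4921, 0.3065, 0.123]
orientation: [[-0.186, 0.983, -0.001], [0.983, 0.186, -0.001], [-0.0, -0.001, -1.0]]
wrist_force: [0.1, 0.3, -3.5]
grip_width: 0.0263
grip_force: 59.7
[0.49212229 0.30654647 0.12301774]
seat px [[[256.04096384 180.86245545]]]
held top (490.3, 316.2, 46.4, np.float64(0.175), np.float64(0.185))
```

```bash
python3 -m creep '[{"tx":0,"ty":0.1,"tz":-4,"ax":0,"ay":0,"az":0,"grip":1.5},{"tx":0,"ty":0.1,"tz":-8,"ax":0,"ay":0,"az":0,"grip":1.5},{"tx":0,"ty":0.1,"tz":-10.2,"ax":0,"ay":0,"az":0,"grip":1.5},{"tx":0,"ty":0.1,"tz":-10.8,"ax":0,"ay":0,"az":0,"grip":1.5},{"tx":0,"ty":0.1,"tz":-11,"ax":0,"ay":0,"az":0,"grip":1.5}]' 60
python3 -m creep '[{"tx":0,"ty":0,"tz":-0.1,"ax":0,"ay":0,"az":0,"grip":1.5},{"tx":0,"ty":0,"tz":-0.1,"ax":0,"ay":0,"az":0,"grip":1.5},{"tx":0,"ty":0,"tz":-0.1,"ax":0,"ay":0,"az":0,"grip":1.5}]' 60
```

```text
clock: 27.32
eef_pos: [0.4927, 0.3083, 0.0137]
orientation: [[-0.186, 0.983, 0.001], [0.983, 0.186, 0.0], [0.0, 0.001, -1.0]]
wrist_force: [0.6, -0.2, -2.9]
grip_width: 0.0264
grip_force: 59.6
clock: 27.7
eef_pos: [0.4924, 0.3088, 0.0127]
orientation: [[-0.187, 0.982, 0.001], [0.982, 0.187, 0.0], [0.0, 0.001, -1.0]]
wrist_force: [-0.5, -0.5, -2.7]
grip_width: 0.0267
grip_force: 59.6
```

Lower 1.6 mm, release, rise, and back off to the right for a final look.

```bash
python3 -m creep '[{"tx":0,"ty":0,"tz":-0.1,"ax":0,"ay":0,"az":0,"grip":1.5},{"tx":0,"ty":0,"tz":-0.15,"ax":0,"ay":0,"az":0,"grip":1.5},{"tx":0,"ty":0,"tz":-0.15,"ax":0,"ay":0,"az":0,"grip":1.5},{"tx":0,"ty":0,"tz":-0.15,"ax":0,"ay":0,"az":0,"grip":4},{"tx":0,"ty":0,"tz":-0.15,"ax":0,"ay":0,"az":0,"grip":6.5}]' 60
python3 -m creep '[{"tx":0,"ty":0,"tz":0,"ax":0,"ay":0,"az":0,"grip":6.5},{"tx":0,"ty":0,"tz":0,"ax":0,"ay":0,"az":0,"grip":6.5},{"tx":0,"ty":0,"tz":4,"ax":0,"ay":0,"az":0,"grip":6.5},{"tx":0,"ty":0,"tz":9.5,"ax":0,"ay":0,"az":0,"grip":6.5},{"tx":0,"ty":0,"tz":14,"ax":0,"ay":0,"az":0,"grip":6.5}]' 60
python3 -m creep '[{"tx":0.5,"ty":-4,"tz":4,"ax":0,"ay":0,"az":0,"grip":6.5},{"tx":1,"ty":-9,"tz":7,"ax":0,"ay":0,"az":0,"grip":6.5},{"tx":1.5,"ty":-14,"tz":10,"ax":0,"ay":0,"az":0,"grip":6.5},{"tx":2,"ty":-18,"tz":11,"ax":0,"ay":0,"az":0,"grip":6.5},{"tx":2,"ty":-18,"tz":11,"ax":0,"ay":0,"az":0,"grip":6.5}]'
python3 -m creep '[{"tx":0,"ty":0,"tz":0,"ax":0,"ay":0,"az":0,"grip":6.5},{"tx":0,"ty":0,"tz":0,"ax":0,"ay":0,"az":0,"grip":6.5}]'
python3 - <<'E'
from station import env
from h import *
s,c,p,d=shot(env,'w12'); X=cloud(c,d)
for xy,z,di in(((.5305,.1094),.062,.04),((.5178,.1759),.05,.038),((.5052,.2425),.046,.03),((.4925,.309),.068,.028)): print(xy,tops(X,xy,z,di,.006))
E
```

```text
clock: 28.32
eef_pos: [0.4923, 0.3088, 0.0107]
orientation: [[-0.187, 0.982, 0.0], [0.982, 0.187, 0.0], [0.0, 0.0, -1.0]]
wrist_force: [-0.3, 0.2, -0.5]
grip_width: 0.0571
grip_force: 0.0
clock: 28.95
eef_pos: [0.4923, 0.3088, 0.1527]
orientation: [[-0.187, 0.982, 0.001], [0.982, 0.187, 0.0], [0.0, 0.001, -1.0]]
wrist_force: [-0.1, -1.1, -0.0]
grip_width: 0.0647
grip_force: 0.0
clock: 29.58
eef_pos: [0.5127, 0.1268, 0.2617]
orientation: [[-0.184, 0.983, 0.002], [0.983, 0.184, 0.0], [-0.0, 0.002, -1.0]]
wrist_force: [-0.4, 0.8, -0.4]
grip_width: 0.065
grip_force: 0.0
clock: 29.82
eef_pos: [0.5118, 0.1296, 0.2602]
orientation: [[-0.188, 0.982, -0.001], [0.982, 0.188, 0.0], [0.0, -0.001, -1.0]]
wrist_force: [-0.4, 0.5, -0.5]
grip_width: 0.0647
grip_force: 0.0
(0.5305, 0.1094) (531.4, 108.8, 40.1, np.float64(0.0561), np.float64(0.0639))
(0.5178, 0.1759) (518.2, 176.4, 38.3, np.float64(0.0446), np.float64(0.0525))
(0.5052, 0.2425) (505.8, 244.1, 30.3, np.float64(0.0401), np.float64(0.0477))
(0.4925, 0.309) 0
```

View pics/w12.png

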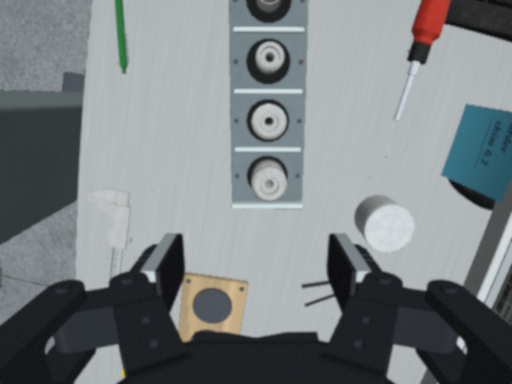

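Three tools stand centred on their seats at (268,180), (268,121) and (269,58). slim_tall is cut off at the top edge (268,5), so I'll shift left to check it.

```bash
python3 -m creep '[{"tx":-0.7,"ty":4,"tz":1,"ax":0,"ay":0,"az":0,"grip":6.5},{"tx":-1.4,"ty":8,"tz":2,"ax":0,"ay":0,"az":0,"grip":6.5},{"tx":-1.4,"ty":8,"tz":2,"ax":0,"ay":0,"az":0,"grip":6.5},{"tx":-1.4,"ty":8,"tz":2,"ax":0,"ay":0,"az":0,"grip":6.5}]'
python3 - <<'E'
from station import env
from h import *
s,c,p,d=shot(env,'w13'); X=cloud(c,d)
for xy,z,di in(((.5305,.1094),.062,.04),((.5178,.1759),.05,.038),((.5052,.2425),.046,.03),((.4925,.309),.068,.028)): print(xy,tops(X,xy,z,di,.006))
print(s['clock'])
E
```

```text
clock: 30.38
eef_pos: [0.4979, 0.2089, 0.2802]
orientation: [[-0.188, 0.982, -0.001], [0.982, 0.188, -0.0], [-0.0, -0.001, -1.0]]
wrist_force: [0.5, -0.4, 0.0]
grip_width: 0.0648
grip_force: 0.0
(0.5305, 0.1094) (531.1, 110.2, 40.0, np.float64(0.056), np.float64(0.0641))
(0.5178, 0.1759) (518.1, 176.0, 38.3, np.float64(0.0441), np.float64(0.0521))
(0.5052, 0.2425) (505.9, 243.8, 30.0, np.float64(0.0401), np.float64(0.0477))
(0.4925, 0.309) (492.6, 309.0, 28.4, np.float64(0.062), np.float64(0.0691))
30.375
```

View pics/w13.png

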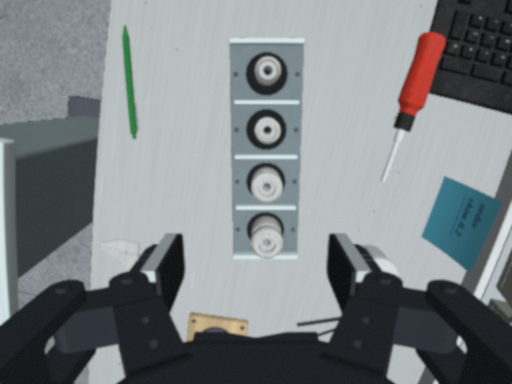

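All four tools stand upright and centred at (267,71), (266,130), (266,184) and (266,240). From left to right they are slim_tall, slim_low, stout_low and stout_tall, within about 1.5 mm of their seat centres. The gripper is clear, so I'm handing in.

```bash
python3 -c "
from station import env
print(env.job_done())"
```

```text
the job is handed in; nothing more can be done
None
```

The job is handed in: all four press tools stand upright in the rack in reverse order (left to right slim_tall, slim_low, stout_low, stout_tall), each within about 1.5 mm of its seat centre, at about 30 s on the clock.

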